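Sight an angled screw with the plumb gauge

TASK

Get the bench ready for driving an angled screw into the stud block in the jig: turn the screwdriver controller's selector to step 4, then pick up the angle gauge, stand it lengthwise on the middle part of the stud's humped, uneven top and rock it until its swinging pointer settles on the marker set on its rim. Finish while still holding the gauge there, pressed lightly against the stud and quite still, as a sight for the screwdriver; leave everything else on the bench where it is.

Things in the scene. Friction and masses are not known exactly. Their poses are not given: they have to be found in the camera images.
- selector (a joint): Angle of the controller's selector knob in rad, growing clockwise seen from above. Six click-stops 30 degrees apart: step 1 is 0, step 2 0.524, step 3 1.047, step 4 1.571, step 5 2.094, step 6 2.618 (end stops at 0 and 2.618). Starts at step 1, 2 or 3. A click takes under 0.1 N m; left between clicks it springs to the nearest.
- selector_grip (a point): On the upright axis of the selector, 26 mm above the controller's flat top and 14 mm below the knob's top. Black bar grip 42 mm long, 13 mm wide, 40 mm high over the controller, on a disc 44 mm across and 10 mm high. x axis along the bar towards its end with the white index line (which points at the steps), turning with the knob; z up.
- controller: Screwdriver controller: grey box 150 x 130 x 70 mm fixed to the bench, origin under its middle, selector at the middle of its top. Six black strokes round the knob mark the steps: the shortest is step 1, each next one clockwise is longer. Step 4 lies 15 degrees clockwise of the box's x axis.
- gauge_handle (a point): Grip point in the gauge's handle, a black block 40 mm wide (y), 24 mm thick (x) and 42 mm high; 150 mm above the gauge's underside, 18 mm below the handle's top, 24 mm above the case's shoulder. Axes of the gauge: x out of its dial face, y along the base bar, z up its middle. At the start the dial faces away from the robot, give or take 30 degrees.
- gauge_foot (a point): Middle of the flat underside of the gauge's aluminium base bar (140 mm along y, 40 mm along x, 14 mm high); same axes as gauge_handle, directly below it.
- gauge: The angle gauge, 0.24 to 0.39 kg, loose, upright on the bench at the start: grey sector-shaped case 28 mm thick, 116 mm wide at the bottom, 48 mm at the top (126 mm up), on its base bar, handle on top, 168 mm tall in all. Origin at gauge_foot, same axes.
- pointer (a joint): Angle in rad of the gauge's plumb pointer about the gauge's x axis. It swings freely on a pivot 112 mm above the gauge's underside and settles within about a second: 0 with the gauge upright; with the gauge turned by an angle about its own x axis it settles at minus that angle (positive: +y end of the base bar lower). Range -0.6 to 0.6.
- marker (a joint): Angle in rad at which the marker on the gauge's rim is set and locked, about the same pivot and of the same sign as pointer; between 0.14 and 0.32. The pointer is on the marker when the two angles are equal.
- pointer_tip (a point): Tip of the black pointer, 74 mm from its pivot (straight below it when the gauge is upright and the pointer at rest).
- marker_tip (a point): Point of the small steel marker on the rim, 74 mm from the same pivot: where the pointer's tip must come to rest.
- stud: Wooden block 70 mm wide (x), 170 mm long (y), in a fixed jig (board 110 x 220 x 12 mm, end stops 42 mm high). Origin on the bench under its middle; y across the robot's view, give or take 20 degrees. Rigid top of seven flats, about an arc of 210 mm radius along y, level across x: 90 mm above the bench at the middle, 86 to 89 at 37 mm either side, 80 to 83 at 61 mm, 73 at the ends.
- stud_top (a point): Crown of the stud's humped top, 90 mm above the bench, over the origin of stud.
- offcut: Bystander: loose square-cut joist offcut lying flat, 70 x 150 x 45 mm; origin under its middle.
- screw_bin: Bystander: loose grey plastic tray of screws, 100 x 130 x 45 mm; origin under its middle.
- bit_stand: Bystander: loose black block of driver bits, 45 x 90 x 30 mm, bits stand 20 mm proud; origin under its middle.
Things that resemble listed ones, but are neither listed nor needed, are in the scene too. What is shaped like the controller but blue or purple is not meant.

How it is judged:
On the way, in this order (a step that is already met when the one before it is completed fails the run):
1. the selector clicks in at step 4 (value of joint selector between 1.42 and 1.72 rad), for 0.3 s.
2. the gauge, held, stands on the stud's humped top (contact force between gauge and stud above 0.5 N and contact force between gauge and the fingers above 2 N and z of gauge_foot in the frame of stud between 0.068 and 0.118 m and y of gauge_foot in the frame of stud between -0.065 and 0.065 m and x of gauge_foot in the frame of stud between -0.025 and 0.025 m), for 0.2 s.
At the end, for the whole second after the job is handed in: Selector at step 4 (0.15 rad). Gauge held, bearing on the stud's top with 0.5 to 20 N, its foot within 65 mm along and 25 mm across of the stud's middle, face square to it within 0.2 rad; pointer tip within 4 mm (3 degrees) of the marker; pointer and gauge still (all of step 1 and all of step 2 and contact force between gauge and stud below 20 N and angle between the x axis of gauge and the x axis of stud, either way round below 0.2 rad and distance between pointer_tip and marker_tip below 0.004 m and velocity of joint pointer between -0.15 and 0.15 rad/s and linear speed of gauge below 0.01 m/s); the arm keeps its last pose, push and grip.
It fails at once if the offcut is shoved more than 30 mm (distance of offcut from where it was at the start of the episode above 0.03 m).
It fails at once if the screw bin is shoved more than 30 mm (distance of screw_bin from where it was at the start of the episode above 0.03 m).
It fails at once if the bit stand is shoved more than 30 mm (distance of bit_stand from where it was at the start of the episode above 0.03 m).
It fails at once if the gauge is knocked over (angle between gauge's own z axis and vertical above 0.9 rad).
It also fails if it takes over 59 s, if anything falls off the work surface, if the arm or the gripper's body presses on something with over 40 N, if the wrist force passes 120 N, or if a joint passes its speed limit or range.

ROBOT

A 6-joint arm with a two-finger parallel gripper is mounted at the origin on the work surface. World frame = base frame: x ahead of the robot, y to its left, z up, the work surface at z = 0. Lengths are in m, angles in rad, forces in N, time in s.
With the tool pointing down it reaches from about 0.3 to 0.875 m from the base axis. Payload 6.4 kg.
Tool frame: the origin (TCP) lies midway between the tips of the shut fingers; the grasp point (between the pads) lies 19 mm behind it (ctrl.tcp_to_grasp is the distance from the TCP to the grasp point, in m); z points along the fingers, y is the direction in which the jaws open and shut (so a half turn about z gives the same grasp; the last joint's range is limited). The gripper opens to 85 mm and grips with 20 to 120 N. Pads are 22 mm wide; open, the fingers measure 114 mm over their backs; the gripper's body (76 mm by 85 mm) begins 54 mm behind the grasp point. The pads swing forward as they close: fully open they stand 13 mm farther back than shut.
Start: joints at [-1.382, 0.181, 1.607, -0, 1.354, -0.206], TCP at [0.221, -0.531, 0.231] pointing down, gripper open.
Joint ranges: [-2.99, 2.99], [-0.89, 2.07], [0.3, 2.58], [-1.14, 4.28], [0, 2.63], [-3.12, 3.12]. Speed limits (rad/s): [2.57, 2.57, 3.01, 3.14, 3.14, 3.14].

INTERFACE

Orientations are given as a unit quaternion [w, x, y, z].
In Python, from bench import monitor, imaging, order, spotter, ctrl gives the robot as it stands.
- The arm moves only by the shell command python3 -m pendant 'ROWS'. ROWS is JSON, a list that holds one entry, the list of rows, each a list of 5 numbers: the shift along the world's x, y, z in mm, then the turn about the world's z in degrees, then the finger opening in mm, from 0 to 85.4. A call has 1 to 8 rows; each row shifts and turns the commanded pose from where the row before left it; what a row does not reach is not made up. A row lasts 1/8 s, in which the tool goes at most 62.5 mm and 10.7 degrees, less where a joint would pass 70% of its speed; a pose out of reach is approached as far as the arm can. A call with a gripper value outside its range is refused whole. The fingers move at their own pace and stop on an object; the grip force is fixed at half the most. Time passes only in rows, so rows that do not move let the fingers close. It gives the time, the measured TCP pose, the force and the opening at its end, in the units of the state.
- monitor.get_obs(): the state, without advancing time (a new reading comes with each control period).
- imaging.camera(name): name is "scene" or "top" or "wrist"; returns a dict with "img" (420x560x3 uint8, red, green, blue), "vfov" (degrees; the focal length in pixels is half the picture's height over the tangent of half this angle, whatever the lens; pixels are square), "cx", "cy" (the principal point, pixels), "origin" and "orientation" of the camera in the world. Camera axes: x right, y down, z forward; pixel columns grow to the right and rows downward; lengths in m; the calibration is good to about 2 mm. A picture is of the moment at which its call begins. There is no depth.
- order.hand_in(): hands the job in, once; it reports no verdict.
Trained networks look in the newest picture that a camera, given by its name, has taken for a name from the list of things; names that differ only in an ending like _2 or _b are one class to them, and where a whole thing is asked for, a point or a joint stands for the part that bears it (a point fixed in the world has none). Each returns a list of dicts, best first, with "confidence" (0 to 1); they miss things now and then, are a little off and sometimes report something else, mostly with a low value. They report only what shows in the picture. A call takes as long as a camera call. They do not tell look-alikes from the thing itself.
- spotter.recognise(camera, thing): "at" ([x, y, z] in m, in the coordinates of the camera as it stood for that picture, good to about 4 mm: the middle of the surface that is visible of it).
- spotter.tip_of(camera, thing): "at" ([x, y, z] in m, in the coordinates of the camera as it stood for that picture, good to about 4 mm: a listed point, or the origin of a listed thing).
The state is a dict: "time_s": time; "q": joint angles; "dq": joint speeds; "joint_efforts": joint torques, N m; "eef_pos": TCP position; "eef_rot": TCP orientation; "wrist_force": force on the tool from outside, world axes, zero at the start; "torque": the same for the moment, N m; "opening": opening from 0.0 (shut) to 1.0 (fully open).
Only numpy, scipy, OpenCV 4.12 (cv2) and the standard library are available. Lean on these libraries where they do the work, as an engineer would, in place of code of your own. Each camera call takes 0.05 s, during which the arm holds its last target. There are 200 camera calls.

## Working session

There is one attempt and no reset: what is moved stays moved. The work goes in short steps, Python scripts to look and compute and a shell command to move; the robot and the scene stay as the last step left them, time stands still between calls to the robot, and variables do not carry over. Pictures are saved under pics/ and viewed, about 8 in all and at most 12, crops included, and the job is handed in when it is done.

```bash
ls; mkdir -p pics; cat > h.py <<'E'
import numpy as np, cv2
from scipy.spatial.transform import Rotation as R
from bench import monitor, imaging, order, spotter, ctrl
def cam(n):
    c=imaging.camera(n); q=c['orientation']; c['R']=R.from_quat([q[1],q[2],q[3],q[0]]).as_matrix(); c['o']=np.array(c['origin'])
    c['f']=210/np.tan(np.radians(c['vfov'])/2); return c
def w(c,p): return c['R']@np.array(p)+c['o']
def px(c,P):
    p=c['R'].T@(np.array(P)-c['o']); return np.array([c['cx']+c['f']*p[0]/p[2],c['cy']+c['f']*p[1]/p[2]])
def ray(c,u,v,z):
    d=c['R']@np.array([(u-c['cx'])/c['f'],(v-c['cy'])/c['f'],1]); return c['o']+d*(z-c['o'][2])/d[2]
def save(c,n,crop=None,s=1):
    im=c['img'][:,:,::-1]
    if crop: x0,y0,x1,y1=crop; im=im[y0:y1,x0:x1]
    cv2.imwrite('pics/'+n,cv2.resize(im,None,fx=s,fy=s,interpolation=cv2.INTER_CUBIC))
E
cat > a.py <<'E'
from h import *
np.set_printoptions(precision=3,suppress=True)
cs={n:cam(n) for n in('scene','top')}
for n,c in cs.items():
    print(n,c['o'],c['f'],c['R'].tolist())
    for t in 'selector_grip controller gauge_handle gauge_foot stud stud_top offcut screw_bin bit_stand pointer_tip marker_tip'.split():
        for r in spotter.tip_of(n,t)[:3]: print(' ',t,w(c,r['at']),px(c,w(c,r['at'])).round(),round(r['confidence'],2))
im=np.vstack([cs['scene']['img'],cs['top']['img']])
save(cs['scene'],'s1.png',s=1.4);save(cs['top'],'t1.png',s=1.4)
E
python3 a.py
```

```text
pics
scene [1.106 0.628 1.336] 484.8116168951109 [[-0.6564276385752703, 0.6379149763618268, -0.40269993574345686], [0.7542496607057438, 0.5447166937338581, -0.36659401644451933], [-0.014498435769579737, -0.5443787344312269, -0.8387142474402656]]
  selector_grip [0.557 0.54  0.095] [393. 318.] 0.66
  selector_grip [0.268 0.19  0.096] [351. 184.] 0.56
  selector_grip [0.488 0.318 0.096] [342. 253.] 0.46
  controller [ 0.556  0.542 -0.001] [387. 331.] 0.97
  controller [0.489 0.316 0.001] [338. 268.] 0.91
  controller [ 0.269  0.193 -0.   ] [348. 201.] 0.88
  gauge_handle [ 0.478 -0.01   0.144] [259. 182.] 0.59
  gauge_handle [ 0.728  0.2   -0.004] [257. 301.] 0.35
  gauge_foot [ 0.478 -0.011  0.002] [261. 208.] 0.63
  gauge_foot [ 0.485 -0.317  0.   ] [195. 163.] 0.37
  stud_top [ 0.485 -0.323  0.091] [190. 145.] 0.86
  screw_bin [ 0.747 -0.181 -0.001] [166. 232.] 0.86
  bit_stand [ 0.752  0.009 -0.001] [206. 268.] 0.78
top [0.365 0.076 1.636] 485.5550825571583 [[0.0013867189926385585, -0.9954607197937168, 0.09516318804144316], [-0.9998020540344416, 0.000508616904811099, 0.01988954643414033], [-0.019847663815853477, -0.09517193208409586, -0.9952629670516396]]
  selector_grip [0.552 0.537 0.099] [144. 201.] 0.45
  selector_grip [0.272 0.187 0.098] [252. 289.] 0.42
  controller [0.269 0.193 0.001] [253. 288.] 0.95
  controller [0.488 0.324 0.001] [214. 223.] 0.89
  controller [ 0.556  0.54  -0.001] [151. 203.] 0.72
  gauge_handle [ 0.479 -0.007  0.151] [315. 222.] 0.79
  gauge_foot [ 0.471 -0.009  0.001] [313. 228.] 0.71
  stud [ 0.485 -0.317 -0.001] [405. 224.] 0.94
  stud_top [ 0.486 -0.319  0.086] [412. 222.] 0.96
  offcut [0.731 0.198 0.   ] [252. 152.] 0.9
  screw_bin [ 0.749 -0.182 -0.001] [363. 147.] 0.87
  bit_stand [ 0.746 -0.181  0.003] [363. 147.] 0.67
  bit_stand [ 0.748  0.007 -0.   ] [308. 147.] 0.55
  pointer_tip [ 0.48  -0.01   0.001] [313. 225.] 0.27
```

View pics/t1.png

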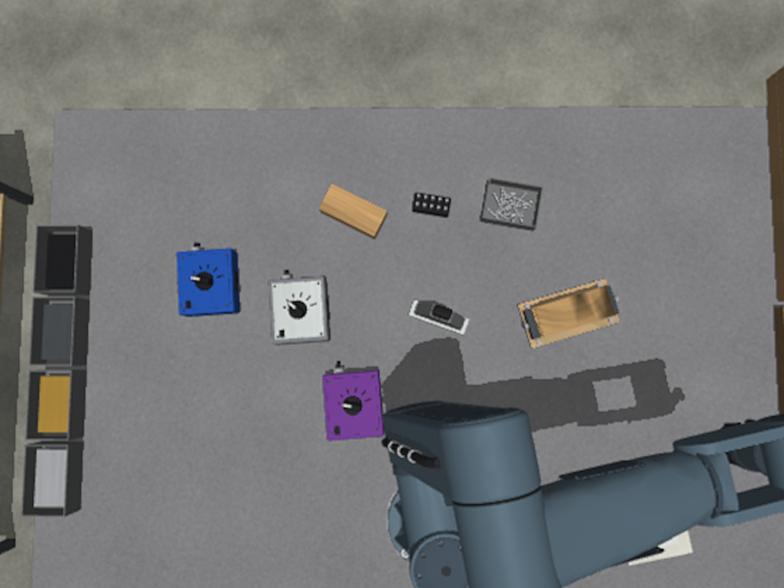

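View pics/s1.png

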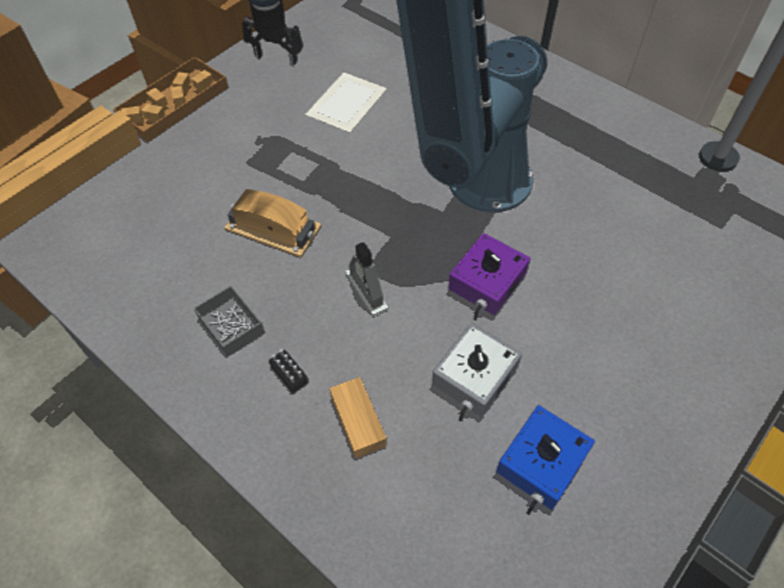

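The scene shows three controllers; the grey one is the middle one, at about (297,308) in the top picture and (477,358) in the scene picture, world (0.489, 0.32). The gauge is at (440,315) in the top picture and the stud at (568,313). The offcut, bits and bin lie beyond them. I'll move over towards the controller, raised, and look with the wrist camera.

```bash
python3 -m pendant '[[[20,53,15,0,85],[20,53,15,0,85],[20,53,15,0,85],[15,53,15,0,85],[15,53,10,0,85],[15,53,10,0,85],[15,53,10,0,85],[15,53,10,0,85]]]'; python3 -m pendant '[[[15,53,0,0,85],[15,53,0,0,85],[15,53,0,0,85],[15,53,0,0,85],[15,53,0,0,85],[15,53,0,0,85],[15,53,0,0,85],[15,53,0,0,85]]]'
cat > b.py <<'E'
from h import *
np.set_printoptions(precision=3,suppress=True)
o=monitor.get_obs();print(o['time_s'],np.array(o['eef_pos']),np.array(o['wrist_force']))
q=o['eef_rot'];M=R.from_quat([q[1],q[2],q[3],q[0]]).as_matrix();print(M)
c=cam('wrist');print(c['o'],c['f'])
import sys
for t in sys.argv[2:]:
    for r in spotter.tip_of('wrist',t)[:3]: print(' ',t,w(c,r['at']),px(c,w(c,r['at'])).round(),round(r['confidence'],2))
save(c,sys.argv[1],s=1.4)
import pickle; pickle.dump(c,open('wrist_%s.pkl'%sys.argv[1][:-4],'wb'))
E
python3 b.py w1.png selector_grip controller
```

```text
time_s: 2.2
eef_pos: [0.3563, -0.1051, 0.3319]
eef_rot: [0.0, 0.981, 0.196, 0.001]
wrist_force: [1.8, 0.5, 0.1]
opening: 0.995
time_s: 3.2
eef_pos: [0.4764, 0.3192, 0.3314]
eef_rot: [0.0, 0.981, 0.196, 0.0]
wrist_force: [0.3, -0.9, 1.0]
opening: 0.995
3.2 [0.476 0.319 0.331] [ 0.33  -0.854  0.991]
[[ 0.923  0.385  0.001]
 [ 0.385 -0.923  0.   ]
 [ 0.001  0.    -1.   ]]
[0.55  0.35  0.475] 338.0379667938947
  selector_grip [0.487 0.317 0.095] [282. 165.] 0.92
  selector_grip [0.559 0.54  0.093] [104.  12.] 0.91
  selector_grip [0.267 0.193 0.1  ] [304. 350.] 0.73
  controller [ 0.269  0.189 -0.001] [301. 306.] 0.93
  controller [ 0.552  0.536 -0.003] [142.  38.] 0.87
  controller [ 0.491  0.319 -0.003] [281. 149.] 0.82
```

View pics/w1.png

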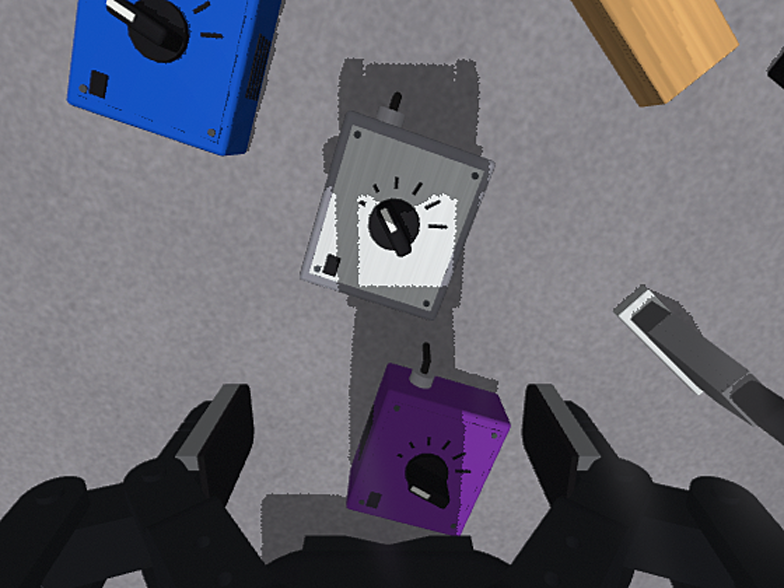

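The grey controller is at (393,222) in the wrist picture. Its strokes run from (361,202) for step 1 to (438,226) for step 6, and the white index line points up-left from (393,230) to (385,209). The angles need working out.

```bash
cat > c1.py <<'E'
from h import *
import pickle; c=pickle.load(open('wrist_w1.pkl','rb'))
P=lambda u,v,z: ray(c,u/1.4,v/1.4,z)
a=lambda d: np.degrees(np.arctan2(d[1],d[0]))
s=[P(317,268,.07),P(357,134,.07),P(475,175,.07),P(426,303,.07)]
m=np.mean(s,0);print('mid',m,'edges',a(s[1]-s[0]),a(s[2]-s[3]),a(s[2]-s[1])+90)
C=m
for u,v in [(361,202),(376,188),(397,182),(418,188),(433,205),(438,226)]: p=P(u,v,.07); print(a(p-C),np.linalg.norm(p-C))
p,q=P(385,209,.11),P(393,229,.11); e=P(405,252,.11)
print('index',p,q,e,a(p-q),a(p-e),(p+e)/2)
E
python3 c1.py
python3 - <<'E'
from h import *
import pickle; c=pickle.load(open('wrist_w1.pkl','rb'))
save(c,'w1c.png',(210,75,355,230),4)
E
```

```text
mid [0.48862319 0.31836635 0.07      ] edges 4.081636702044555 4.05430697067896 4.295156856237654
79.64224902177968 0.032840114400527344
49.25144750105188 0.03297314280864159
17.994260303850346 0.034493970520678756
-12.078039677314862 0.03584891763692758
-42.6851980055674 0.03676322291376737
-71.14617984525384 0.038319444981202246
index [0.50214907 0.33167479 0.11      ] [0.49029947 0.32004144 0.11      ] [0.47712372 0.30423758 0.11      ] 44.472406501126805 47.632205486199794 [0.48963639 0.31795619 0.11      ]
```

View pics/w1c.png

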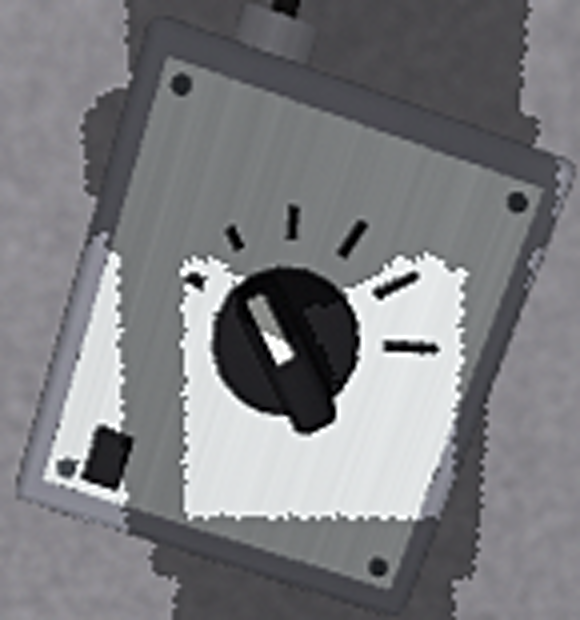

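The index reads about 48°, which is the step 2 stroke (49°). The box's x axis is at 4.1°, so step 4 lies at −10.9° and the knob has to turn 60° clockwise. For the grasp I turn the jaws by +26.4° and shift by (+12.6, −0.7) mm. The fingertips stop at z = 0.085, clear of the disc.

```bash
python3 -m pendant '[[[6,-0.5,-45,9,85],[6.5,0,-45,9,85],[0,0,-45,8.5,85],[0,0,-45,0,85],[0,0,-40,0,85],[0,0,-26,0,85],[0,0,0,0,85],[0,0,0,0,85]]]'; python3 -m pendant '[[[0,0,0,0,0],[0,0,0,0,0],[0,0,0,0,0],[0,0,0,0,0],[0,0,0,0,0],[0,0,0,0,0],[0,0,0,0,0]]]'
```

```text
time_s: 4.35
eef_pos: [0.4897, 0.3165, 0.0868]
eef_rot: [0.0, 0.91, 0.415, 0.001]
wrist_force: [-0.1, 0.0, -0.5]
opening: 0.994
time_s: 5.22
eef_pos: [0.4882, 0.3172, 0.0857]
eef_rot: [-0.0, 0.909, 0.416, -0.0]
wrist_force: [-4.0, 0.5, 4.9]
opening: 0.141
```

```bash
python3 -m pendant '[[[0,0,0,-10,0],[0,0,0,-10,0],[0,0,0,-10,0],[0,0,0,-10,0],[0,0,0,-10,0],[0,0,0,-10,0],[0,0,0,-1,0],[0,0,0,0,0]]]'; python3 -m pendant '[[[0,0,0,0,85],[0,0,0,0,85],[0,0,0,0,85],[0,0,30,0,85],[0,0,50,0,85],[0,0,60,0,85],[0,0,60,0,85],[0,0,50,0,85]]]';  python3 b.py w2.png selector_grip gauge_handle gauge_foot marker_tip pointer_tip; python3 - <<'E'
from h import *
import pickle; c=pickle.load(open('wrist_w2.pkl','rb'))
p=px(c,[.489,.3185,.11]);print(p)
E
```

```text
time_s: 6.22
eef_pos: [0.4873, 0.3193, 0.0857]
eef_rot: [-0.002, 0.995, -0.103, -0.001]
wrist_force: [-6.2, 9.7, 4.6]
opening: 0.137
time_s: 7.22
eef_pos: [0.489, 0.3165, 0.3382]
eef_rot: [-0.0, 0.995, -0.104, 0.001]
wrist_force: [-0.0, 0.8, 0.4]
opening: 0.994
7.225 [0.489 0.316 0.338] [-0.035  0.805  0.35 ]
[[ 0.978 -0.206  0.002]
 [-0.206 -0.978  0.001]
 [ 0.002 -0.001 -1.   ]]
[0.567 0.299 0.481] 338.0379667938947
  selector_grip [0.489 0.32  0.095] [273. 173.] 0.87
  selector_grip [0.556 0.54  0.092] [ 74. 155.] 0.72
  selector_grip [ 0.474 -0.009  0.005] [512. 121.] 0.38
  gauge_foot [ 0.476 -0.007  0.003] [510. 119.] 0.72
[274.50627042 175.04423805]
```

View pics/w2.png

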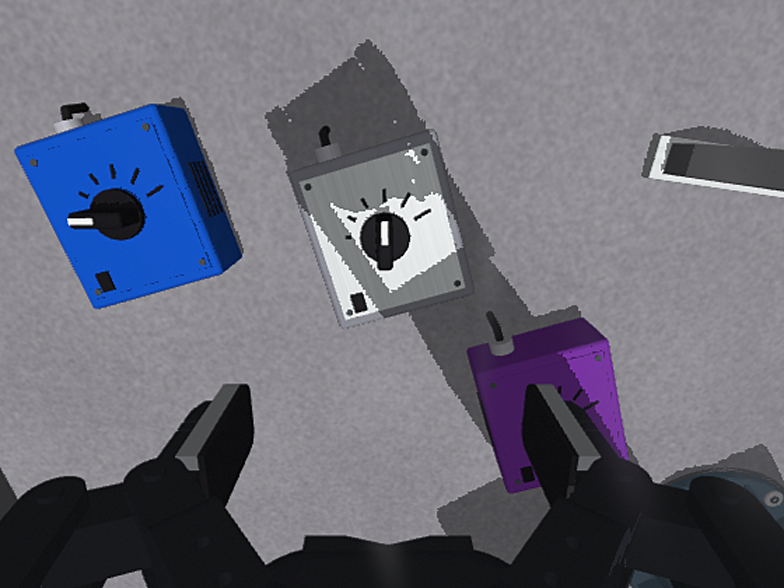

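The index at (384,225) points straight at the fourth stroke, at (384,194), so the selector is at step 4. From the top picture the gauge's x axis lies at about −26° and the stud's at about +15°. Next I look at the dial face from its front with the wrist camera.

```bash
python3 -m pendant '[[[9,-46,0,-7,85],[9,-46,0,-7,85],[9,-46,0,0,85],[9,-46,0,0,85],[9,-46,-15,0,85],[9,-46,-35,0,85],[8,-46,-45,0,85],[8,-44,-40,0,85]]]'; python3 b.py w3.png gauge_handle gauge_foot marker_tip pointer_tip; python3 - <<'E'
from h import *
import pickle; c=pickle.load(open('wrist_w3.pkl','rb'))
print(c['R'].round(2).tolist(), np.round(monitor.get_obs()['q'],2))
E
```

```text
time_s: 8.52
eef_pos: [0.557, -0.0488, 0.1985]
eef_rot: [-0.0, 0.975, -0.224, -0.002]
wrist_force: [0.2, 0.6, -0.5]
opening: 0.991
8.525 [ 0.557 -0.049  0.198] [ 0.16   0.633 -0.521]
[[ 0.9   -0.437 -0.003]
 [-0.437 -0.9    0.001]
 [-0.004  0.001 -1.   ]]
[ 0.629 -0.084  0.341] 338.0379667938947
  gauge_handle [ 0.477 -0.012  0.147] [279. 351.] 0.71
  gauge_foot [ 0.477 -0.01   0.003] [276. 259.] 0.84
  marker_tip [0.486 0.008 0.042] [256. 276.] 0.62
  pointer_tip [ 0.48  -0.011  0.038] [275. 272.] 0.73
  pointer_tip [0.486 0.007 0.043] [257. 276.] 0.42
[[-0.44, -0.85, -0.29], [-0.9, 0.41, 0.14], [0.0, 0.32, -0.95]] [-0.3   0.18  1.67  0.    1.29  1.73]
```

View pics/w3.png

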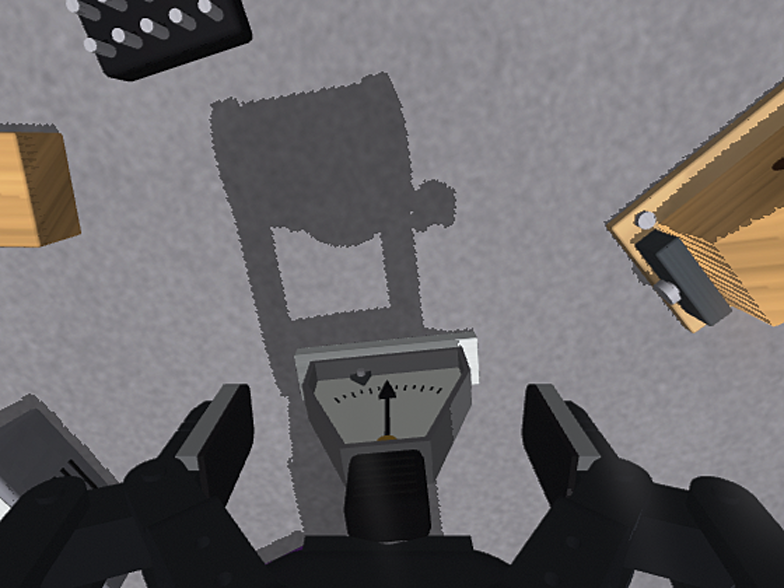

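The dial is at (387,410), with the pointer tip near (387,382), the marker tip near (361,384) and the pivot near (387,438). A zoom will give an exact reading.

```bash
python3 - <<'E'
from h import *
import pickle; c=pickle.load(open('wrist_w3.pkl','rb'))
save(c,'w3c.png',(205,230,350,330),5.5)
E
```

```text
(no output)
```

View pics/w3c.png

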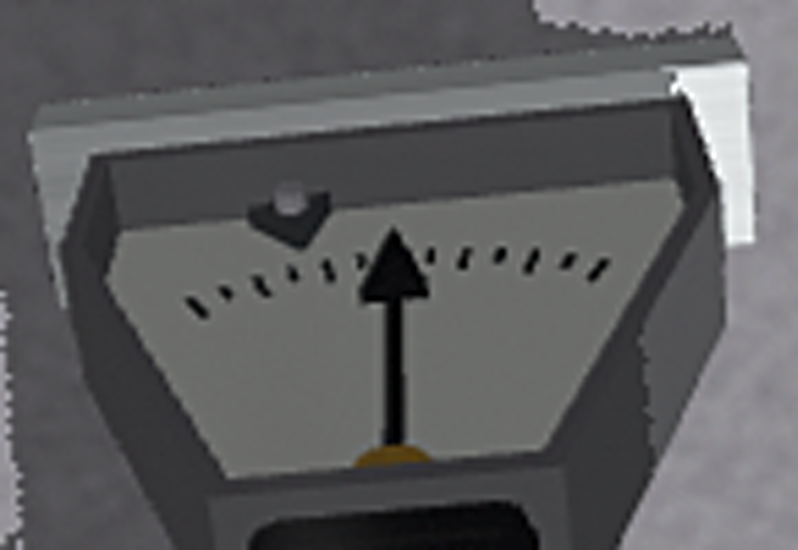

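```bash
cat > fit.py <<'E'
from h import *
import pickle; from scipy.optimize import least_squares
c=pickle.load(open('wrist_w3.pkl','rb'))
uv=np.array([(30,133),(748,63),(40,105),(738,35),(393,230),(300,250)])/5.5+[205,230]
def mod(p):
    x,y,a,m,d=p
    g=[(.02,.07,.014),(.02,-.07,.014),(.02,.07,0),(.02,-.07,0),(d,0,.112-.074),(d,.074*np.sin(m),.112-.074*np.cos(m))]
    Rz=R.from_euler('z',a).as_matrix()
    return np.array([px(c,Rz@np.array(q)+[x,y,0]) for q in g])
s=least_squares(lambda p:np.r_[(mod(p)-uv).ravel(),(p[4]-.012)*300],[.478,-.01,-.45,.2,.012])
print(s.x,np.degrees(s.x[2]),'\n',(mod(s.x)-uv).round(1).tolist())
E
python3 fit.py
cat > stud.py <<'E'
from h import *
import json
for n in('top','scene'):
    c=cam(n)
    for t in('stud','stud_top','gauge_handle','gauge_foot'):
        for r in spotter.tip_of(n,t)[:1]: print(n,t,w(c,r['at']).round(4),round(r['confidence'],2))
    if n=='top':
        save(c,'stud.png',(360,190,455,260),8)
E
python3 stud.py
```

```text
[ 0.47471417 -0.01049518 -0.34459079  0.24028871  0.00488581] -19.743598037096728 
 [[-0.4, 0.5], [0.3, 0.2], [0.1, 0.0], [-0.2, 0.1], [0.4, 0.1], [-0.2, -0.8]]
top stud_top [ 0.4884 -0.3193  0.0891] 0.93
top gauge_handle [0.7505 0.0058 0.0018] 0.57
scene stud [ 0.4857 -0.3144 -0.0036] 0.56
scene stud_top [ 0.484  -0.3186  0.0909] 0.68
scene gauge_handle [ 0.4783 -0.0111  0.148 ] 0.61
scene gauge_foot [ 0.4753 -0.0102  0.0021] 0.85
```

View pics/stud.png

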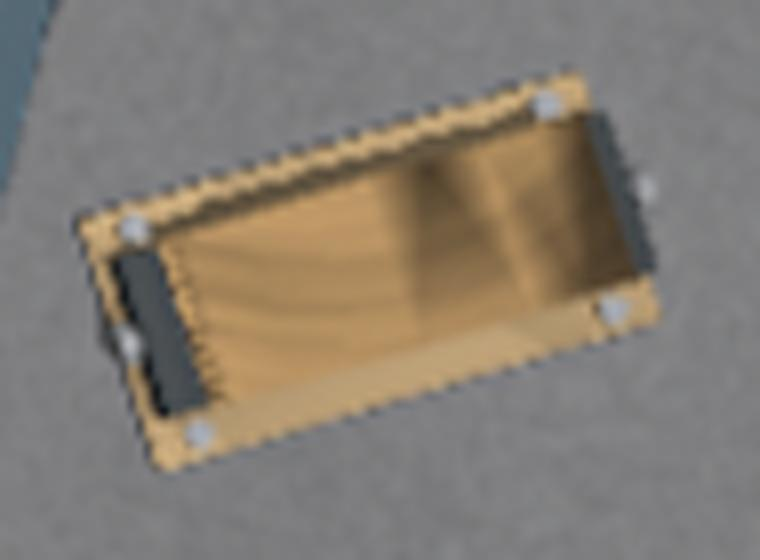

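The stud picture shows the board corners at (80,215), (582,72), (658,320) and (160,470), so the stud's yaw is about 16°.

```bash
python3 - <<'E'
from h import *
c=cam('top')
P=[ray(c,360+u/8,190+v/8,.012) for u,v in[(80,215),(582,72),(658,320),(160,470)]]
a=lambda d: np.degrees(np.arctan2(d[1],d[0]))
print(np.mean(P,0),a(P[0]-P[1])-90,a(P[3]-P[2])-90,a(P[0]-P[3]),a(P[1]-P[2]),np.linalg.norm(P[0]-P[1]),np.linalg.norm(P[0]-P[3]))
o=monitor.get_obs();print(o['eef_pos'],o['time_s'])
E
```

```text
[ 0.48445375 -0.31998444  0.012     ] 15.921016007487907 16.748185357429193 16.423872580759586 15.294490364059339 0.21879536185216125 0.11088554294044528
[ 0.55846909 -0.04741779  0.20216545] 9.325
```

Stud: centre (0.485, −0.319), yaw 16°. Gauge: foot (0.4747, −0.0105), yaw −19.7°. The marker is at about 0.24 rad. I grip the handle across its 24 mm thickness (jaws along the gauge's x), so the gauge can pivot about the jaw axis.

```bash
python3 -m pendant '[[[0,0,20,10,85],[-14,6,10,10,85],[-14,6,0,10,85],[-14,6,0,10,85],[-14,6,0,10,85],[-14,6,0,10,85],[-14,7,0,10,85],[0,0,0,10,85]]]'; python3 -m pendant '[[[0,0,0,8,85],[0,0,0,8,85],[0,0,0,0,85],[0,0,0,0,85]]]'; python3 b.py w4.png gauge_handle gauge_foot
```

```text
time_s: 10.32
eef_pos: [0.4736, -0.0101, 0.232]
eef_rot: [-0.0, 0.889, 0.458, 0.0]
wrist_force: [0.1, 0.0, 0.5]
opening: 0.996
time_s: 10.82
eef_pos: [0.4744, -0.0106, 0.2319]
eef_rot: [0.0, 0.819, 0.573, 0.0]
wrist_force: [0.3, 0.0, -0.1]
opening: 0.997
10.825 [ 0.474 -0.011  0.232] [ 0.28   0.    -0.083]
[[ 0.343  0.939  0.   ]
 [ 0.939 -0.343 -0.   ]
 [ 0.     0.    -1.   ]]
[0.501 0.065 0.375] 338.0379667938947
  gauge_handle [ 0.479 -0.008  0.146] [282. 211.] 0.9
```

View pics/w4.png

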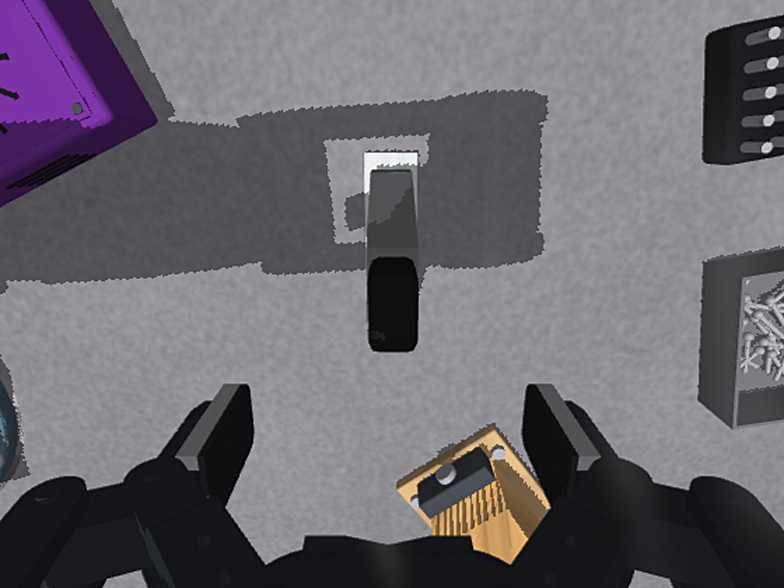

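The handle at (393,305) is centred between the fingers and aligned with them. I descend, close the fingers and lift.

```bash
python3 -m pendant '[[[1,0,-35,0,85],[0,0,-35,0,85],[0,0,-27,0,85],[0,0,-2,0,60],[0,0,0,0,0],[0,0,0,0,0],[0,0,0,0,0],[0,0,0,0,0]]]'; python3 -m pendant '[[[0,0,0,0,0],[0,0,20,0,0],[0,0,30,0,0],[0,0,30,0,0],[0,0,30,0,0],[0,0,0,0,0]]]'
```

```text
time_s: 11.98
eef_pos: [0.4767, -0.011, 0.1344]
eef_rot: [0.001, 0.819, 0.574, 0.001]
wrist_force: [1.0, -0.7, 6.5]
opening: 0.272
time_s: 12.72
eef_pos: [0.4766, -0.0109, 0.2447]
eef_rot: [0.002, 0.819, 0.574, 0.001]
wrist_force: [0.7, -0.1, -2.7]
opening: 0.277
```

The gauge is held (opening 23.6 mm). I carry it over the stud, turned +36°, with its foot about 45 mm along the stud's +y.

```bash
python3 -m pendant '[[[0,-35,15,6,0],[0,-40,0,6,0],[-1,-40,0,6,0],[-1,-40,0,6,0],[-1,-40,0,6,0],[-1,-40,0,6,0],[0,-30,0,0,0],[0,0,-10,0,0]]]'; python3 -m pendant '[[[0,0,-8,0,0],[0,0,-4,0,0],[0,0,0,0,0],[0,0,0,0,0]]]'; python3 b.py w5.png gauge_foot stud_top; python3 stud.py
```

```text
time_s: 13.72
eef_pos: [0.4707, -0.2773, 0.246]
eef_rot: [-0.001, 0.602, 0.798, -0.0]
wrist_force: [0.7, 0.9, -3.3]
opening: 0.272
time_s: 14.22
eef_pos: [0.4717, -0.2753, 0.2363]
eef_rot: [0.0, 0.601, 0.799, -0.0]
wrist_force: [0.3, 0.2, -2.9]
opening: 0.274
14.225 [ 0.472 -0.275  0.236] [ 0.255  0.165 -2.851]
[[-0.278  0.96   0.001]
 [ 0.96   0.278 -0.001]
 [-0.001  0.    -1.   ]]
[ 0.449 -0.198  0.379] 338.0379667938947
top stud [ 0.4895 -0.3202  0.0013] 0.67
top stud_top [ 0.4892 -0.3179  0.0881] 0.97
top gauge_handle [0.7314 0.1971 0.001 ] 0.72
top gauge_foot [ 0.4698 -0.2739  0.1052] 0.45
scene stud [ 0.4858 -0.3166  0.0014] 0.78
scene stud_top [ 0.4838 -0.318   0.0886] 0.56
scene gauge_handle [ 0.4695 -0.2773  0.252 ] 0.95
scene gauge_foot [ 0.4711 -0.2739  0.1009] 0.97
```

```bash
python3 -m pendant '[[[0,0,-6,0,0],[0,0,-4,0,0],[0,0,-2,0,0],[0,0,-2,0,0],[0,0,0,0,0]]]'; python3 -m pendant '[[[0,0,-1,0,0],[0,0,-1,0,0],[0,0,0,0,0]]]'
```

```text
time_s: 15.5
eef_pos: [0.4716, -0.2757, 0.2248]
eef_rot: [0.001, 0.601, 0.799, -0.0]
wrist_force: [-5.1, 5.0, 15.5]
opening: 0.267
time_s: 15.88
eef_pos: [0.4718, -0.2758, 0.2248]
eef_rot: [0.001, 0.601, 0.799, -0.0]
wrist_force: [-8.2, 8.2, 26.4]
opening: 0.275
```

Contact came at z = 0.2248, as predicted. Now I rock it: the hand moves along the stud's +y while following the top downwards.

```bash
python3 -m pendant '[[[-1.4,4.8,0,0,0],[-1.4,4.8,0,0,0],[0,0,0,0,0]]]'; python3 -m pendant '[[[-1.4,4.8,-0.5,0,0],[-1.4,4.8,-1,0,0],[0,0,0,0,0]]]'; python3 stud.py
```

```text
time_s: 16.25
eef_pos: [0.4695, -0.2677, 0.2227]
eef_rot: [0.003, 0.601, 0.799, -0.001]
wrist_force: [-2.2, -0.2, 9.7]
opening: 0.269
time_s: 16.62
eef_pos: [0.4666, -0.2577, 0.2203]
eef_rot: [0.002, 0.601, 0.799, -0.001]
wrist_force: [-1.4, -2.5, 7.3]
opening: 0.273
top stud [ 4.868e-01 -3.196e-01 -4.000e-04] 0.93
top stud_top [ 0.4879 -0.3221  0.09  ] 0.93
top gauge_foot [ 0.4659 -0.2723  0.0907] 0.71
scene stud [ 0.4718 -0.2757  0.0868] 0.47
scene stud_top [ 0.4861 -0.3199  0.0921] 0.67
scene gauge_foot [ 0.4675 -0.275   0.0874] 0.64
```

```bash
python3 -m pendant '[[[-1.3,4.4,-0.5,0,0],[-1.3,4.4,-1,0,0],[0,0,0,0,0]]]'; python3 -m pendant '[[[-1.3,4.4,-1,0,0],[-1.3,4.4,-1,0,0],[0,0,0,0,0]]]'; python3 -m pendant '[[[0,0,0,0,0],[0,0,0,0,0],[0,0,0,0,0],[0,0,0,0,0],[0,0,0,0,0],[0,0,0,0,0],[0,0,0,0,0]]]';python3 stud.py; cat > s.py <<'E'
from h import *
import sys
c=cam('scene'); A={}
for i in range(4):
    if i: c=cam('scene')
    for t in('marker_tip','pointer_tip','gauge_foot','gauge_handle'):
        for r in spotter.tip_of('scene',t)[:2]: print(t,w(c,r['at']).round(4),px(c,w(c,r['at'])).round(1),round(r['confidence'],2))
save(c,sys.argv[1],(145,85,245,160),8)
E
python3 s.py s2.png
```

```text
time_s: 17.5
eef_pos: [0.4638, -0.2481, 0.2181]
eef_rot: [0.001, 0.601, 0.799, -0.0]
wrist_force: [-0.8, -1.7, 6.7]
opening: 0.273
time_s: 17.88
eef_pos: [0.4608, -0.2383, 0.2153]
eef_rot: [0.0, 0.601, 0.799, 0.0]
wrist_force: [0.7, -1.5, 6.8]
opening: 0.269
time_s: 18.75
eef_pos: [0.4609, -0.2384, 0.2154]
eef_rot: [0.0, 0.601, 0.799, 0.0]
wrist_force: [-0.2, -1.6, 6.5]
opening: 0.273
top stud [ 0.4857 -0.318  -0.0011] 0.78
top stud_top [ 0.488   0.3228 -0.0023] 0.44
scene stud [ 0.4857 -0.3179 -0.0006] 0.61
scene stud_top [ 0.4848 -0.3166  0.0871] 0.79
scene gauge_handle [ 0.4611 -0.2414  0.2309] 0.92
scene gauge_foot [ 0.4708 -0.2726  0.0869] 0.9
pointer_tip [7.519e-01 9.400e-03 1.000e-04] [206.1 268. ] 0.46
pointer_tip [ 0.4702 -0.2429  0.1191] [208.6 148.4] 0.45
gauge_foot [ 0.4697 -0.2702  0.0834] [204.5 151.3] 0.8
gauge_foot [ 0.4885  0.3167 -0.0015] [338.1 268.3] 0.21
gauge_handle [ 0.4611 -0.2409  0.2284] [206.6 123.9] 0.7
gauge_handle [ 0.7455 -0.1796  0.0008] [166.4 232.2] 0.32
pointer_tip [ 0.4684 -0.2448  0.12  ] [208.6 147.6] 0.51
gauge_foot [ 0.4663 -0.273   0.0841] [204.6 150.2] 0.67
gauge_foot [ 0.4853 -0.3212  0.0893] [190.4 145.4] 0.42
gauge_handle [ 0.4614 -0.2387  0.2269] [207.  124.6] 0.91
pointer_tip [ 0.4694 -0.2411  0.1214] [209.1 148.1] 0.39
gauge_foot [ 0.4706 -0.2733  0.0859] [203.5 150.5] 0.82
gauge_handle [ 0.4621 -0.2415  0.2282] [206.2 124. ] 0.71
pointer_tip [ 0.4689 -0.243   0.1209] [208.8 147.8] 0.38
gauge_foot [ 0.4711 -0.2714  0.0867] [203.8 150.7] 0.69
gauge_handle [ 0.4617 -0.2389  0.2283] [206.9 124.3] 0.86
gauge_handle [ 0.4705 -0.2712  0.085 ] [204. 151.] 0.55
```

View pics/s2.png

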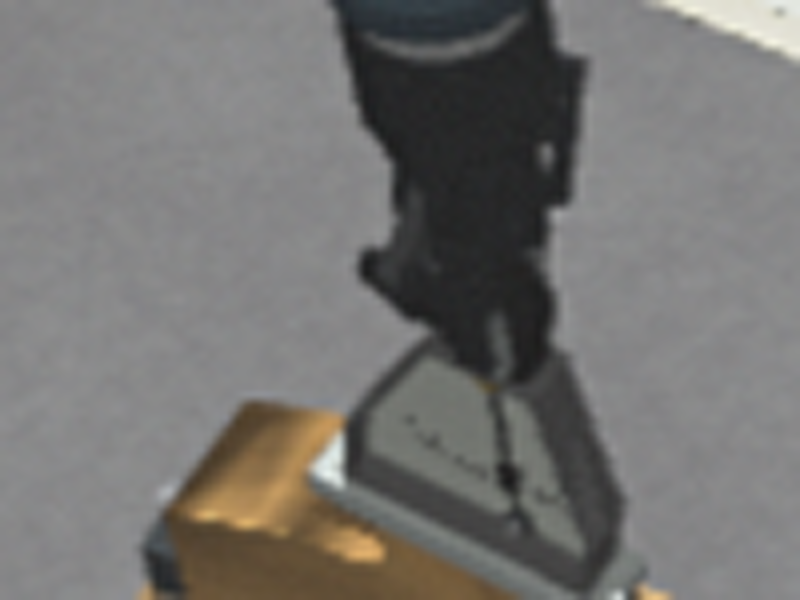

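The gauge leans towards the stud's +y end. The pointer runs from (490,385) to about (513,497), with the marker's pin right beyond it near (515,520). I check the numbers by projecting the model.

```bash
python3 - <<'E'
from h import *
c=cam('scene'); yaw=np.radians(16.2); Rz=R.from_euler('z',yaw).as_matrix()
H=np.array([.4609,-.2384,.231]); 
for a in(.18,.21,.24,.27):
    Rg=Rz@R.from_euler('x',-a).as_matrix(); F=H-Rg@[0,0,.15]
    pt=lambda q:((px(c,F+Rg@np.array(q))-[145,85])*8).round().tolist()
    tip=lambda m,L=.074:(.006,L*np.sin(m),.112-L*np.cos(m))
    print(a,F.round(4),'pivot',pt((.006,0,.112)),'ptr',pt(tip(a)),'mk',pt(tip(.24)),'pin',pt(tip(.24,.084)),'barends',pt((.02,-.07,.014)),pt((.02,.07,.014)))
s=R.from_euler('z',-np.radians(16.2)).as_matrix()@(F-[.485,-.319,0]);print('foot in stud',s)
E
```

```text
0.18 [ 0.4684 -0.2642  0.0834] pivot [487.0, 380.0] ptr [511.0, 504.0] mk [521.0, 507.0] pin [525.0, 523.0] barends [317.0, 478.0] [614.0, 622.0]
0.21 [ 0.4696 -0.2684  0.0843] pivot [484.0, 379.0] ptr [509.0, 503.0] mk [513.0, 504.0] pin [517.0, 520.0] barends [308.0, 471.0] [605.0, 620.0]
0.24 [ 0.4708 -0.2726  0.0853] pivot [482.0, 378.0] ptr [506.0, 501.0] mk [506.0, 501.0] pin [510.0, 517.0] barends [300.0, 464.0] [596.0, 619.0]
0.27 [ 0.4721 -0.2768  0.0864] pivot [479.0, 377.0] ptr [504.0, 500.0] mk [499.0, 498.0] pin [502.0, 514.0] barends [291.0, 456.0] [587.0, 617.0]
foot in stud [-0.00065639  0.04411364  0.08643437]
```

```bash
python3 - <<'E'
from h import *
save(cam('scene'),'s3.png',(192,128,222,154),22)
o=monitor.get_obs();print(o['time_s'],np.round(o['eef_pos'],4),np.round(o['wrist_force'],1),o['opening'])
E
```

```text
20.35 [ 0.4609 -0.2384  0.2154] [-1.3  0.7  6.1] 0.27775605941742587
```

View pics/s3.png

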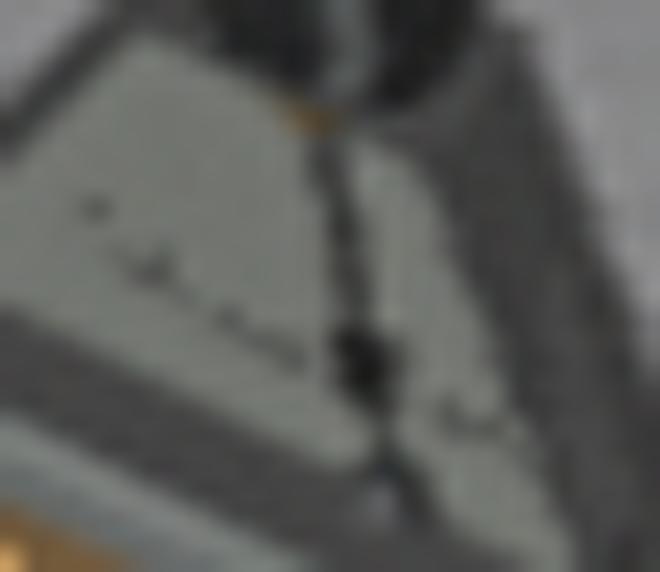

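The arrowhead ends at (385,425) and the marker's point begins there, at (385,440), so the tips meet. The pose has not moved, and contact is about 9 N (6 N at the wrist plus 3 N of weight). I hand the job in.

```bash
python3 -c "
from bench import order,monitor
print(monitor.get_obs()['time_s'],order.hand_in())"
```

```text
the job is handed in; nothing more can be done
20.35 None
```

I turned the grey controller's selector from step 2 to step 4. Then I gripped the gauge, stood it on the stud's hump and rocked it to about 0.24 rad. I handed the job in at 20.35 s with the gauge still held there; no verdict is reported.

My last checks:
- **Selector:** after I released it, the index line pointed at the fourth stroke.
- **Pointer and marker:** the tips meet in the last scene picture. The tilt worked out from the foot and handle positions is about 0.235 rad, and the marker was measured at about 0.24 rad. These agree to about 0.02 rad, within the 3 degrees allowed.
- **Gauge on the stud:** the foot is about 45 mm along and 1 mm across from the stud's middle, and square to it within about a degree.
- **Contact and stillness:** contact is about 9 N, judged from the wrist force plus the gauge's weight. The arm's pose stayed the same to 0.1 mm over the last 1.6 s.

In that last view the networks found the pointer tip only with low confidence and did not find the marker tip. The final pointer check therefore rests on the picture and the geometry. I saw no contact with the bystanders, but I did not measure their positions again at the end.

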